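Mix a sample tube on the vortex mixer

ROBOT

A 7-joint arm with a two-finger parallel gripper is mounted at the origin on a cart in front of the work surface, level with it; the furniture and walls round the work are solid. World frame = base frame: x ahead of the robot, y to its left, z up, the work surface at z = 0. Lengths are in m, angles in rad, forces in N, time in s.
With the tool pointing down it reaches from about 0.4 to 0.875 m from the base axis. Payload 19.3 kg.
Tool frame: the origin (TCP) lies where the fingers leave the gripper's body, on its centre line; the fingertips stand bot.tip_reach ahead of it and the grasp point (between the pads) lies 54 mm ahead of it (bot.tip_reach is the distance from the TCP to the fingertips, in m); z points along the fingers, y is the line along which they close (so a half turn about z gives the same grasp; the last joint's range is limited). The gripper opens to 85 mm and grips with 20 to 120 N. Pads are 22 mm wide; open, the fingers measure 114 mm over their backs; the gripper's body (76 mm by 85 mm) begins 54 mm behind the grasp point. The pads swing forward as they close: fully open they stand 13 mm farther back than shut.
Start: joints at [1.224, 0.521, -0.036, 1.599, 0.021, 1.021, -0.113], TCP at [0.171, -0.601, 0.304] pointing down, gripper open.
Joint ranges: [-2.91, 2.91], [-0.3, 2.13], [-1.5, 1.42], [0.17, 2.43], [-1.26, 4.41], [0.16, 1.93], [-2.52, 2.52]. Speed limits (rad/s): [1.89, 1.89, 2.39, 2.39, 3.01, 3.01, 3.01].

INTERFACE

Orientations are given as [roll, pitch, yaw] about the fixed x, y, z axes, in that order (R = Rz(yaw) Ry(pitch) Rx(roll)).
In Python, from workcell import bot gives the robot as it stands. The module is installed in compiled form; this text tells all that it offers.
- The arm moves only by the shell command python3 -m jog 'ROWS' [FORCE]. ROWS is JSON, a list that holds one entry, the list of rows, each a list of 7 numbers: the shift along the tool's x, y, z in mm, then the turn, a rotation vector about the tool's x, y, z in rad, then the opening, from 0 (shut) to 1 (fully open). In form: [[[tx, ty, tz, wx, wy, wz, fingers], ...]]. A call has 1 to 5 rows; each row shifts and turns the commanded pose from where the row before left it, along the tool's axes as they then stand; what a row does not reach is not made up. A row lasts 1/10 s, in which the tool goes at most 50 mm and 8.59 degrees, less where a joint would pass 70% of its speed; a pose out of reach is approached as far as the arm can. A call is refused whole if a number of a shift passes 50 or a number of a turn 0.15, either way. A call with a gripper value outside its range is refused whole. The fingers move at their own pace and stop on an object; FORCE is the grip in N (left out, the last holds). Time passes only in rows, so rows that do not move let the fingers close. It gives the time, the measured TCP pose, the force, the opening and the grip force at its end, in the units of the state.
- bot.observe(): the state, without advancing time (a new reading comes with each control period).
- bot.grab_frame(name): name is "scene" or "top"; returns a dict with "img" (384x512x3 uint8, red, green, blue), "intrinsics" (3x3 intrinsics, pixels), "R" (3x3) and "t" (3): a world point X has camera coordinates R X + t. Camera axes: x right, y down, z forward; pixel columns grow to the right and rows downward; lengths in m; the calibration is good to about 2 mm. A picture is of the moment at which its call begins. There is no depth.
- bot.job_done(): hands the job in; it is judged then, once.
Trained networks look in a picture, given as the dict that the camera call returned (one of the last four; its "shot" number tells which), for a name from the list of things; names that differ only in an ending like _2 or _b are one class to them, and where a whole thing is asked for, a point or a joint stands for the part that bears it (a point fixed in the world has none). Each returns a list of dicts, best first, with "conf" (0 to 1); they miss things now and then, are a little off and sometimes report something else, mostly with a low value. They report only what shows in the picture. A call takes as long as a camera call. They do not tell look-alikes from the thing itself.
- bot.trace(query, picture): "region" (384x512 bool, what is visible of it).
- bot.spot_point(query, picture): "xyz" ([x, y, z] in m, in world coordinates, good to about 4 mm: a listed point, or the origin of a listed thing).
The state is a dict: "clock": time; "qpos": joint angles; "qd": joint speeds; "joint_efforts": joint torques, N m; "position": TCP position; "tool_rot": TCP orientation; "force": force on the tool from outside, world axes, zero at the start; "moment": the same for the moment, N m; "grip_width": finger opening in m; "finger_force": force on a finger pad.
Only numpy, scipy, OpenCV 4.12 (cv2) and the standard library are available. Lean on these libraries where they do the work, as an engineer would, in place of code of your own. Each camera call takes 0.05 s, during which the arm holds its last target. There are 200 camera calls.

TASK

Switch the vortex mixer on by pressing down the near half of the rocker switch on its deck. Then take the one sample tube that stands by itself at the near end of the black rack, stand it upright, bottom first, in the mixer's sprung rubber cup and press it gently straight down until the cup is about half way down its 10 mm travel, because the mixer runs only while the cup is held down and stalls when it is on its stop. Keep it running like that for at least three seconds and finish while still holding the tube pressed there, without letting go, with everything else left where it was.

Things in the scene. Friction and masses are not known exactly. Their poses are not given: they have to be found in the camera images.
- mixer: Vortex mixer, a white box 176 x 126 mm fixed to the desk. Origin on the desk under the axis of its rubber cup, z up; its -x points to its low front deck. Motor housing from x -44 to +68 mm, top at z 72; front deck from x -106 to -44 mm, top at z 52, carrying the black rocker switch and, at x -76, y +30, a round black speed dial 24 mm wide, 11 mm high (fixed, not needed).
- cup_floor (a point): Centre of the floor of the recess in the round black rubber cup (52 mm wide, rim at z 112.5 mm at rest), where the tube's bottom rests; moves down with the cup (z 94.5 mm at rest). The recess is a funnel 18 mm deep, about 32 mm wide at the rim and 20 mm at the floor.
- mixer_cup (a joint): How far the sprung cup is pressed straight down, in m: 0 at rest, 0.010 on its stop. It takes 2 N to start it moving and 0.7 N more for each mm (about 5 N half way, 9 N at the stop); it springs back when let go.
- switch_near_half (a point): Fixed point over the middle of the near half (towards the mixer's -x) of the rocker switch, at z 59 mm. The rocker is 30 mm long along the mixer's x and 20 mm wide and pivots at its middle, 11 mm from here; at first its near half stands up (near end about 65 mm above the desk); when on it lies level, its top at z 59 mm.
- mixer_switch (a joint): Angle of the rocker in rad: 0 is off (near half up), 0.4 is fully on (near half pressed level); it stays where it is left and takes about 2.5 N at its end.
- rack: Black foam tube rack, 249 mm (its x) x 151 mm (its y), foam 52 mm high, fixed to the desk; origin at the centre of its underside. Round holes for 16 mm tubes, 46 mm deep; the tube to be mixed stands in the hole at x -83, y 0 mm (near end), all other tubes stand from x -12 to +60 mm.
- sample: The tube to be mixed: clear sample tube 16.4 mm wide with a ribbed screw cap, 22.4 mm wide, 100 mm long, 18 g; origin at the centre of its bottom, z along the tube to the cap; the cap runs from z 79 to 100 mm. It stands upright in the rack, its bottom 6 mm above the desk.
- tube_a: Another such tube at the far end of the rack (leave alone).
- tube_b: Another such tube at the far end of the rack (leave alone).
- tube_c: Another such tube at the far end of the rack (leave alone).
- marker_1: Marker pen, 128 x 18 mm, lying between the mixer and the rack (leave alone).
- tape: Roll of tape lying flat at the back of the desk, 73 mm wide, 18 mm high (leave alone).
- stapler_1: Stapler at the back of the desk, 125 x 32 x 54 mm (leave alone).
- water: Grey plastic water bottle standing at the back of the desk, 62 mm wide, 199 mm high (leave alone).
- monitor_edge (a point): Right-hand edge of the screen of the monitor on the desk to the left, at the screen's mid height: the screen is 40 mm thick and stands from z 120 to 420 mm, from this edge 500 mm to the left (+y). A fixed obstacle to pass round; it and all other furniture stand still.
Things that resemble listed ones, but are neither listed nor needed, are in the scene too. What is shaped like the sample but green or turquoise is not meant.

How it is judged:
On the way, in this order (a step that is already met when the one before it is completed fails the run):
1. the mixer is switched on (value of joint mixer_switch above 0.28 rad), for 0.2 s.
2. the tube is held and lifted clear of the rack (height (world z) of sample above 0.065 m and contact force between the fingers and sample above 1 N), for 0.2 s.
3. the tube stands in the cup and keeps it pressed 3 to 8 mm down for three seconds (value of joint mixer_switch above 0.28 rad and value of joint mixer_cup between 0.003 and 0.008 m and distance between sample and cup_floor below 0.006 m and angle between sample's own z axis and vertical below 0.15 rad and contact force between the fingers and sample above 1 N and contact force between sample and mixer above 2 N and contact force between each of the arm, the fingers and mixer below 0.5 N and z of the grasp point in the frame of sample below 0.112 m), for 3 s.
At the end, for the whole second after the job is handed in: Rocker on (over 0.28 rad); tube in the cup (bottom within 6 mm of the recess floor's centre, under 0.15 rad from upright), still gripped, the fingers around it and not just on top, pushing with over 2 N; cup 3 to 8 mm down; the robot does not touch the mixer (all of step 3); the arm keeps its last pose, push and grip.
It fails at once if the tube is rammed into the cup (over 20 N) (contact force between sample and mixer above 20 N).
It fails at once if another thing is disturbed (distance of any of tube_a, tube_b, tube_c from where it was at the start of the episode above 0.02 m or distance of any of marker_1, tape, stapler_1, water from where it was at the start of the episode above 0.03 m).
It also fails if it takes over 58 s, if anything falls off the work surface, if the arm or the gripper's body presses on something with over 40 N, if the wrist force passes 120 N, or if a joint passes its speed limit or range.

## Working session

There is one attempt and no reset: what is moved stays moved. The work goes in short steps, Python scripts to look and compute and a shell command to move; the robot and the scene stay as the last step left them, time stands still between calls to the robot, and variables do not carry over. Pictures are saved under pics/ and viewed, at most 10 in all, crops included, and the job is handed in when it is done.

```bash
mkdir -p pics; python3 - <<'E'
from workcell import bot
import cv2,numpy as np
o=bot.observe();print({k:np.round(v,3).tolist() for k,v in o.items()},bot.tip_reach)
for c in ("scene","top"):
    f=bot.grab_frame(c);cv2.imwrite(f"pics/{c}0.png",f["img"][:,:,::-1])
    print(c,np.round(-f["R"].T@f["t"],3))
    for n in ("mixer","cup_floor","switch_near_half","rack","sample","monitor_edge","marker_1"):
        for d in bot.spot_point(n,f)[:5]:
            X=np.array(d["xyz"]);p=f["intrinsics"]@(f["R"]@X+f["t"]);print(n,round(d["conf"],2),X.round(3),(p[:2]/p[2]).round())
E
```

```text
{'clock': 0.0, 'qpos': [1.224, 0.522, -0.036, 1.6, 0.021, 1.021, -0.113], 'qd': [-0.001, 0.0, -0.002, 0.002, 0.001, -0.001, 0.0], 'joint_efforts': [-0.001, -92.708, 1.98, -36.993, 0.018, 0.008, 0.0], 'position': [0.171, -0.601, 0.303], 'tool_rot': [-3.14, 0.0, 0.277], 'force': [-0.03, 0.097, -0.24], 'moment': [-0.022, 0.0, 0.001], 'finger_force': 0.0, 'grip_width': 0.085} 0.0726
scene [-0.246  0.525  1.051]
mixer 0.9 [ 0.511 -0.206  0.001] [303. 213.]
cup_floor 0.53 [ 0.505 -0.201  0.091] [306. 195.]
switch_near_half 0.72 [ 0.418 -0.216  0.063] [326. 216.]
rack 0.86 [ 0.522  0.07  -0.001] [230. 246.]
sample 0.55 [ 0.567 -0.07   0.   ] [260. 219.]
sample 0.54 [0.439 0.093 0.006] [238. 266.]
sample 0.46 [ 0.638 -0.17  -0.002] [272. 196.]
sample 0.19 [ 0.511 -0.206 -0.002] [303. 214.]
marker_1 0.56 [ 0.462 -0.071  0.001] [279. 239.]
top [ 0.377 -0.028  1.133]
mixer 0.64 [ 0.505 -0.206 -0.001] [329. 218.]
cup_floor 0.72 [ 0.509 -0.204  0.096] [334. 212.]
cup_floor 0.55 [0.549 0.041 0.006] [242. 203.]
cup_floor 0.34 [ 0.418 -0.216  0.063] [338. 248.]
switch_near_half 0.79 [ 0.419 -0.214  0.061] [337. 248.]
rack 0.93 [ 0.525  0.071 -0.004] [231. 212.]
sample 0.65 [ 0.567 -0.07  -0.002] [280. 197.]
sample 0.62 [0.442 0.088 0.004] [225. 241.]
sample 0.41 [ 0.638 -0.166  0.001] [313. 172.]
monitor_edge 0.78 [0.557 0.28  0.272] [126. 183.]
marker_1 0.52 [ 0.464 -0.072  0.004] [282. 233.]
```

```bash
python3 - <<'E'
import cv2,numpy as np
a=cv2.imread("pics/scene0.png")[150:300,170:370];b=cv2.imread("pics/top0.png")[130:280,180:380]
cv2.imwrite("pics/c0.png",np.vstack([cv2.resize(x,(400*1,300),interpolation=cv2.INTER_CUBIC) for x in(a,b)]))
E
```

```text
(no output)
```

View pics/top0.png

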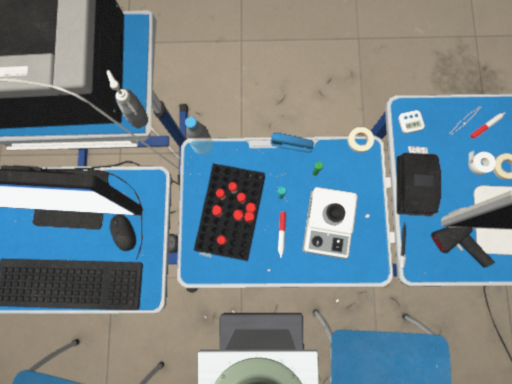

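View pics/c0.png

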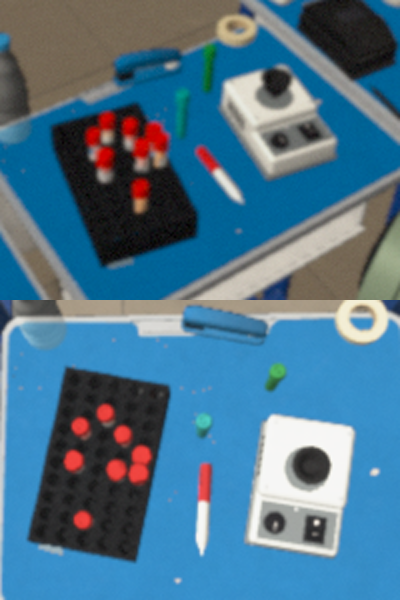

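Candidates for the sample, in the top image: the lone red cap at the near end of the rack (221,240), the far-end red caps (217-250,187-216), the turquoise tube (281,191) and the green tube (318,168). By the description it is the red cap at (221,240), about (0.441,0.090), and the crop confirms it stands alone. The rocker is at (337,244) to the right of the dial, and the cup is at (335,212).

```bash
cat > h.py <<'E'
from workcell import bot
import numpy as np
from scipy.spatial.transform import Rotation as Ro
def plan(target,yaw,n,start=None):
    """n rows (tool frame mm, rad) from the present pose to TCP target, tool down at yaw"""
    o=bot.observe();p=np.array(o["position"]) if start is None else np.array(start)
    r=Ro.from_euler("xyz",o["tool_rot"]);g=Ro.from_euler("xyz",[np.pi,0,yaw])
    w=(r.inv()*g).as_rotvec()/n;d=(np.array(target)-p)/n
    for i in range(n):
        print((r.inv().apply(d)*1000).round(1),w.round(3));r=r*Ro.from_rotvec(w)
E
python3 -c "
from h import *
plan([.418,-.215,.20],-.17,11)"
```

```text
[ 31.2 -27.6   9.4] [ 0.    -0.     0.041]
[ 30.1 -28.9   9.4] [ 0.    -0.     0.041]
[ 28.9 -30.1   9.4] [ 0.    -0.     0.041]
[ 27.6 -31.2   9.4] [ 0.    -0.     0.041]
[ 26.3 -32.3   9.4] [ 0.    -0.     0.041]
[ 25.  -33.4   9.4] [ 0.    -0.     0.041]
[ 23.6 -34.3   9.4] [ 0.    -0.     0.041]
[ 22.2 -35.3   9.4] [ 0.    -0.     0.041]
[ 20.8 -36.2   9.4] [ 0.    -0.     0.041]
[ 19.3 -37.    9.4] [ 0.    -0.     0.041]
[ 17.8 -37.7   9.4] [ 0.    -0.     0.041]
```

```bash
python3 -m jog '[[[31,-28,9,0,0,0.04,0],[30,-29,9,0,0,0.04,0],[29,-30,9,0,0,0.04,0],[28,-31,9,0,0,0.04,0],[26,-32,9,0,0,0.04,0]]]' 40
python3 -m jog '[[[25,-33,9,0,0,0.04,0],[24,-34,9,0,0,0.04,0],[22,-35,9,0,0,0.04,0],[21,-36,9,0,0,0.04,0],[19,-37,9,0,0,0.04,0]]]'
python3 -c "
from h import *
print(bot.tip_reach)
plan([.418,-.215,.16],-.17,3)"
```

```text
clock: 1.3
position: [0.2835, -0.4242, 0.2587]
tool_rot: [3.141, -0.0, 0.075]
force: [2.2, -0.7, 0.0]
grip_width: 0.0125
finger_force: 0.0
clock: 1.8
position: [0.3954, -0.2493, 0.2138]
tool_rot: [3.141, -0.001, -0.125]
force: [1.1, -1.3, -0.0]
grip_width: -0.0
finger_force: 0.0
0.0726
[  6.  -12.3  17.9] [ 0.    -0.     0.015]
[  5.9 -12.4  17.9] [ 0.    -0.     0.015]
[  5.7 -12.5  17.9] [ 0.    -0.     0.015]
```

```bash
python3 -m jog '[[[6,-12,18,0,0,0.015,0],[6,-12,18,0,0,0.015,0],[5,-12,17,0,0,0.015,0],[0,0,0,0,0,0,0]]]'
python3 - <<'E'
from h import *
import cv2
plan([.418,-.215,.131],-.17,1)
ims=[]
for c in("scene","top"):
    f=bot.grab_frame(c)
    X=np.array([[.4185,-.215,.059]])
    p=f["intrinsics"]@(f["R"]@X[0]+f["t"]);u,v=(p[:2]/p[2]).round().astype(int)
    print(c,u,v,[ (d["xyz"],d["conf"]) for d in bot.spot_point("switch_near_half",f)[:1]])
    ims.append(cv2.resize(f["img"][v-50:v+50,u-50:u+50,::-1],(400,400),interpolation=cv2.INTER_CUBIC))
cv2.imwrite("pics/sw.png",np.hstack(ims))
E
```

```text
clock: 2.2
position: [0.4166, -0.2158, 0.1594]
tool_rot: [-3.141, 0.002, -0.166]
force: [-0.1, -0.7, 0.1]
grip_width: -0.0
finger_force: 0.0
[ 1.3 -1.  28.4] [-0.001  0.002  0.004]
scene 326 217 [([0.4172, -0.2153, 0.0618], 0.58)]
top 337 248 [([0.4158, -0.2145, 0.0617], 0.8)]
```

View pics/sw.png

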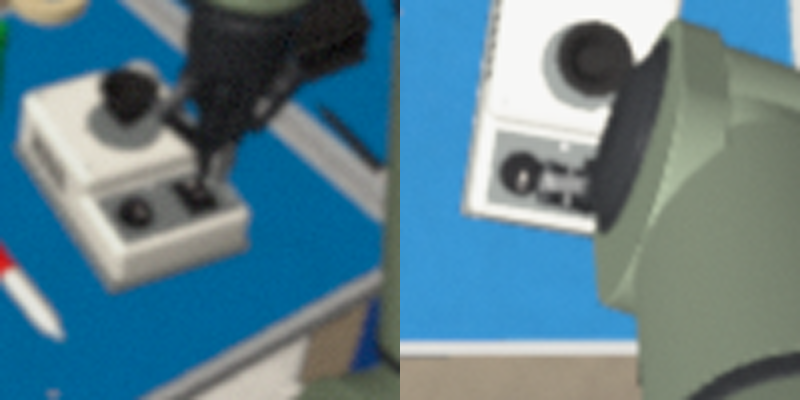

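The fingertips stand over the rocker's near half (scene crop about (200,190)), so I press.

```bash
python3 -m jog '[[[0,0,10,0,0,0,0],[0,0,8,0,0,0,0],[0,0,4,0,0,0,0],[0,0,3,0,0,0,0],[0,0,2,0,0,0,0]]]'
python3 -m jog '[[[0,0,1,0,0,0,0],[0,0,0,0,0,0,0],[0,0,0,0,0,0,0]]]'
```

```text
clock: 2.9
position: [0.416, -0.2174, 0.1336]
tool_rot: [-3.142, 0.001, -0.168]
force: [-2.1, 0.2, 3.5]
grip_width: -0.0002
finger_force: 1.6
clock: 3.2
position: [0.4167, -0.2174, 0.133]
tool_rot: [3.142, -0.001, -0.168]
force: [-0.3, -0.4, 0.4]
grip_width: 0.0001
finger_force: 0.0
```

```bash
python3 -m jog '[[[0,0,1,0,0,0,0],[0,0,1,0,0,0,0],[0,0,0,0,0,0,0]]]'
python3 -m jog '[[[0,0,1,0,0,0,0],[0,0,0,0,0,0,0]]]'
```

```text
clock: 3.5
position: [0.4165, -0.2174, 0.1315]
tool_rot: [3.142, -0.0, -0.168]
force: [-3.9, 1.7, 18.0]
grip_width: 0.0001
finger_force: 9.3
clock: 3.7
position: [0.4165, -0.2175, 0.1312]
tool_rot: [3.141, -0.001, -0.169]
force: [-9.8, 4.2, 41.5]
grip_width: 0.0004
finger_force: 20.7
```

Hard contact at level height shows the rocker is on. Next I rise and go to the tube.

```bash
python3 -m jog '[[[0,0,-20,0,0,0,0],[0,0,-40,0,0,0,0.6],[0,0,-35,0,0,0,1]]]'
python3 -c "
from h import *
plan([.4405,.0905,.225],-.235,8)"
```

```text
clock: 4.0
position: [0.4163, -0.2173, 0.2262]
tool_rot: [-3.141, 0.0, -0.168]
force: [0.7, 0.1, 0.4]
grip_width: 0.0281
finger_force: 0.0
[ -3.5 -38.4   0.2] [-0.     0.     0.008]
[ -3.8 -38.4   0.2] [-0.     0.     0.008]
[ -4.1 -38.4   0.2] [-0.     0.     0.008]
[ -4.4 -38.3   0.2] [-0.     0.     0.008]
[ -4.7 -38.3   0.2] [-0.     0.     0.008]
[ -5.1 -38.3   0.2] [-0.     0.     0.008]
[ -5.4 -38.2   0.2] [-0.     0.     0.008]
[ -5.7 -38.2   0.1] [-0.     0.     0.008]
```

```bash
python3 -m jog '[[[-3,-38,0,0,0,0.008,1],[-4,-38,0,0,0,0.008,1],[-4,-38,0,0,0,0.008,1],[-4,-38,0,0,0,0.008,1]]]'
python3 - <<'E'
from h import *
import cv2
ims=[]
for c in("scene","top"):
    f=bot.grab_frame(c)
    for n in ("switch_near_half","sample","cup_floor"): print(c,n,[(np.round(d["xyz"],4).tolist(),round(d["conf"],2)) for d in bot.spot_point(n,f)[:3]])
    # red cap centroid nearest the expected pixel
    X=np.array([.4405,.0905,.0955]);K,R,t=f["intrinsics"],f["R"],f["t"]
    p=K@(R@X+t);u,v=(p[:2]/p[2]).round().astype(int)
    im=f["img"].astype(int);m=((im[:,:,0]>110)&(im[:,:,1]<90)&(im[:,:,2]<90)).astype(np.uint8)
    n,l,s,ce=cv2.connectedComponentsWithStats(m);i=1+np.argmin(np.linalg.norm(ce[1:]-[u,v],axis=1))
    print(c,(u,v),ce[i],s[i],np.round(1000/K[0,0]*(R@X+t)[2],2),"mm/px")
    d=R.T@np.linalg.inv(K)@[*ce[i],1];o=-R.T@t;print("at cap mid z .0955:",o+d*(.0955-o[2])/d[2])
    ims.append(cv2.resize(f["img"][v-50:v+50,u-50:u+50,::-1],(400,400),interpolation=cv2.INTER_CUBIC))
    p=K@(R@[.4165,-.2174,.059]+t);u,v=(p[:2]/p[2]).round().astype(int)
    ims.append(cv2.resize(f["img"][v-50:v+50,u-50:u+50,::-1],(400,400),interpolation=cv2.INTER_CUBIC))
cv2.imwrite("pics/s2.png",cv2.resize(np.vstack([np.hstack(ims[:2]),np.hstack(ims[2:])]),(600,600)))
plan([.4405,.0905,.225],-.235,4)
E
```

```text
clock: 4.4
position: [0.4289, -0.0637, 0.2251]
tool_rot: [-3.141, -0.001, -0.201]
force: [0.2, -0.4, 0.3]
grip_width: 0.0847
finger_force: 0.0
scene switch_near_half [([0.422, -0.2155, 0.0593], 0.67)]
scene sample [([0.5682, -0.0677, 0.0003], 0.52), ([0.4375, 0.0909, 0.0053], 0.45)]
scene cup_floor [([0.5049, -0.2008, 0.0942], 0.35)]
scene (np.int64(239), np.int64(245)) [239.49315068 244.39726027] [236 239   8  12  73] 2.8 mm/px
at cap mid z .0955: [0.44221576 0.08776005 0.0955    ]
top switch_near_half [([0.415, -0.2108, 0.0626], 0.56), ([0.7302, -0.3078, 0.0018], 0.3)]
top sample [([0.6393, -0.1676, -0.003], 0.57), ([0.5653, -0.073, -0.0051], 0.5), ([0.4433, 0.0903, 0.0019], 0.38)]
top cup_floor [([0.5077, -0.2057, 0.0915], 0.87)]
top (np.int64(220), np.int64(240)) [220.87671233 239.52054795] [217 235   9  10  73] 2.58 mm/px
at cap mid z .0955: [0.44147909 0.08921556 0.0955    ]
[ -5. -39.  -0.] [ 0.    -0.     0.008]
[ -5.3 -38.9  -0. ] [ 0.    -0.     0.008]
[ -5.6 -38.9  -0. ] [ 0.    -0.     0.008]
[ -6.  -38.8  -0. ] [ 0.    -0.     0.008]
```

View pics/s2.png

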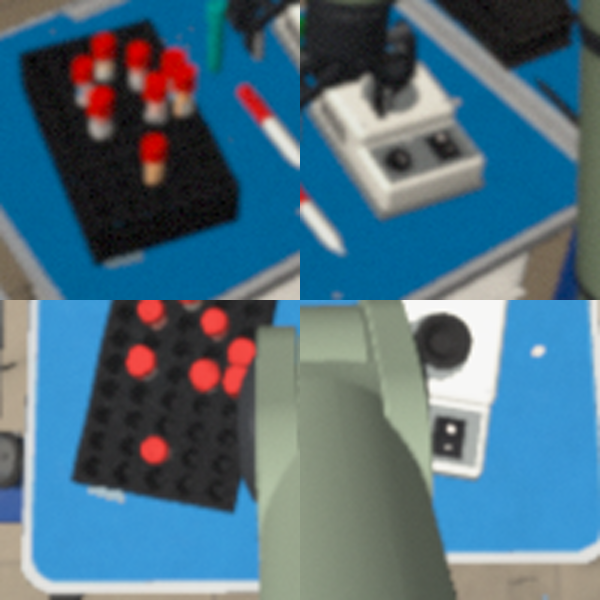

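The lone tube's cap is at top-crop (153,449) and scene-crop (153,148), which puts it at about (0.4415,0.0895). The rocker looks changed from before and level.

```bash
python3 -m jog '[[[-5,-39,0,0,0,0.008,1],[-5,-39,0,0,0,0.008,1],[-5,-39,0,0,0,0.008,1],[-4,-38,0,0,0,0.008,1],[0,0,0,0,0,0,1]]]'
python3 -c "
from h import *
plan([.4415,.0895,.146],-.235,3)"
```

```text
clock: 5.3
position: [0.4435, 0.0942, 0.2249]
tool_rot: [-3.14, -0.0, -0.228]
force: [0.4, -0.4, 0.1]
grip_width: 0.0854
finger_force: 0.0
[-0.3  1.7 26.3] [-0.001 -0.     0.002]
[-0.3  1.7 26.3] [-0.001 -0.     0.002]
[-0.3  1.7 26.3] [-0.001 -0.     0.002]
```

```bash
python3 -m jog '[[[0,2,26,0,0,0.002,1],[-1,2,26,0,0,0.002,1],[0,1,26,0,0,0.002,1],[0,0,0,0,0,0,0.3],[0,0,0,0,0,0,0]]]' 40
python3 -m jog '[[[0,0,0,0,0,0,0],[0,0,0,0,0,0,0],[0,0,0,0,0,0,0],[0,0,0,0,0,0,0]]]'
```

```text
clock: 5.8
position: [0.4409, 0.0851, 0.1472]
tool_rot: [3.141, 0.001, -0.239]
force: [0.2, 0.7, 0.4]
grip_width: 0.0589
finger_force: 0.0
clock: 6.2
position: [0.4415, 0.086, 0.1478]
tool_rot: [-3.14, -0.002, -0.238]
force: [-0.3, 0.8, 9.5]
grip_width: 0.0213
finger_force: 38.9
```

```bash
python3 -m jog '[[[0,0,-10,0,0,0,0],[0,0,-30,0,0,0,0],[0,0,-40,0,0,0,0],[0,0,-40,0,0,0,0],[0,0,-25,0,0,0,0]]]'
python3 -c "
from h import *
plan([.507,-.203,.293],-.17,9)"
```

```text
clock: 6.7
position: [0.4409, 0.0856, 0.2954]
tool_rot: [-3.14, -0.003, -0.238]
force: [0.3, 0.2, -0.9]
grip_width: 0.0211
finger_force: 39.4
[14.7 29.4  0.3] [-0.    -0.    -0.008]
[14.5 29.5  0.3] [-0.    -0.    -0.008]
[14.3 29.6  0.3] [-0.    -0.    -0.008]
[14.  29.8  0.3] [-0.    -0.    -0.008]
[13.8 29.9  0.3] [-0.    -0.    -0.008]
[13.6 30.   0.3] [-0.    -0.    -0.008]
[13.4 30.1  0.3] [-0.    -0.    -0.008]
[13.1 30.2  0.3] [-0.    -0.    -0.008]
[12.9 30.3  0.3] [-0.    -0.    -0.008]
```

```bash
python3 -m jog '[[[15,29,0,0,0,-0.008,0],[15,29,0,0,0,-0.008,0],[14,30,0,0,0,-0.008,0],[14,30,0,0,0,-0.008,0],[0,0,0,0,0,0,0]]]'
python3 - <<'E'
from h import *
import cv2
ims=[]
for c in("scene","top"):
    f=bot.grab_frame(c);K,R,t=f["intrinsics"],f["R"],f["t"]
    for n in ("sample","cup_floor"): print(c,n,[(np.round(d["xyz"],4).tolist(),round(d["conf"],2)) for d in bot.spot_point(n,f)[:4]])
    px=lambda X:(lambda p:p[:2]/p[2])(K@(R@np.array(X)+t))
    # rim outline for cup centre at estimate
    im=cv2.resize(f["img"][:,:,::-1],None,fx=8,fy=8,interpolation=cv2.INTER_CUBIC)
    a=np.linspace(0,2*np.pi,40)
    P=np.array([px([.507+.026*np.cos(x),-.203+.026*np.sin(x),.1125]) for x in a]);cv2.polylines(im,[((P+.5)*8).astype(int)],1,(0,255,255),1)
    u,v=((px([.507,-.203,.1125])+.5)*8).astype(int)
    o=-R.T@t
    ims.append(im[v-200:v+200,u-200:u+200])
cv2.imwrite("pics/cup.png",np.hstack(ims))
E
```

```text
clock: 7.2
position: [0.471, -0.0462, 0.2927]
tool_rot: [3.141, -0.001, -0.211]
force: [-0.1, 0.2, 0.2]
grip_width: 0.0212
finger_force: 39.4
scene sample [([0.4681, -0.0403, 0.1521], 0.74), ([0.5671, -0.0704, -0.0035], 0.66)]
scene cup_floor [([0.5049, -0.2042, 0.0953], 0.75), ([0.7278, 0.1582, -0.0015], 0.74)]
top sample [([0.6404, -0.1692, -0.0034], 0.54)]
top cup_floor [([0.5082, -0.2079, 0.0918], 0.7)]
```

View pics/cup.png

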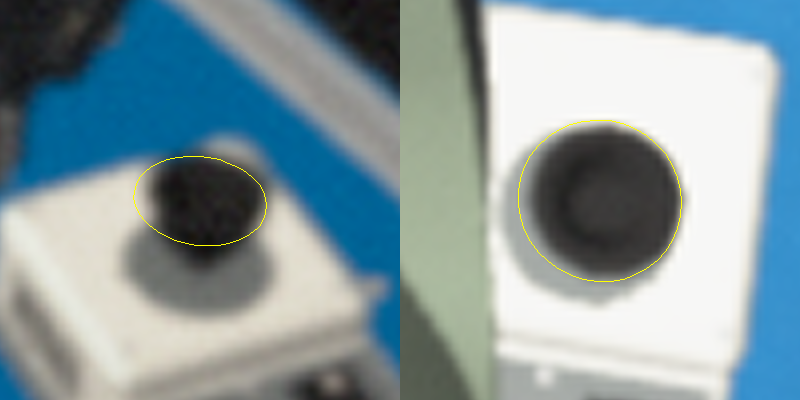

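The cup rim centre lies about 2 mm further towards -y than I drew it (top crop (607,200) against (600,200)), so the cup is at about (0.507,-0.205).

```bash
python3 -m jog '[[[14,30,0,0,0,0.008,0],[13,30,0,0,0,0.008,0],[12,30,0,0,0,0.008,0],[11,30,0,0,0,0.008,0],[10,30,0,0,0,0.008,0]]]'
python3 -m jog '[[[0,0,0,0,0,0,0],[0,0,0,0,0,0,0]]]'
python3 - <<'E'
from h import *
import cv2
plan([.507,-.205,.293],-.2,1)
f=bot.grab_frame("scene");K,R,t=f["intrinsics"],f["R"],f["t"]
px=lambda X:(lambda p:p[:2]/p[2])(K@(R@np.array(X)+t))
print([(np.round(d["xyz"],4).tolist(),round(d["conf"],2)) for d in bot.spot_point("sample",f)[:2]])
im=cv2.resize(f["img"][:,:,::-1],None,fx=8,fy=8,interpolation=cv2.INTER_CUBIC)
p=np.array(bot.observe()["position"])
A=[((px([p[0],p[1],z])+.5)*8).astype(int) for z in(p[2]-.139,p[2]-.039)]
cv2.line(im,tuple(map(int,A[0])),tuple(map(int,A[1])),(0,255,255),1)
u,v=A[0];cv2.imwrite("pics/tube.png",im[v-350:v+250,u-300:u+300])
E
```

```text
clock: 8.0
position: [0.4966, -0.2023, 0.292]
tool_rot: [-3.141, -0.0, -0.245]
force: [0.0, 1.1, -0.6]
grip_width: 0.0217
finger_force: 39.4
clock: 8.2
position: [0.4963, -0.2015, 0.2918]
tool_rot: [-3.141, 0.0, -0.246]
force: [-0.2, 0.8, 0.2]
grip_width: 0.021
finger_force: 39.4
[11.2  0.8 -1.3] [-0.     0.    -0.046]
[([0.6355, -0.1705, 0.0021], 0.66), ([0.4962, -0.1976, 0.1521], 0.62)]
```

View pics/tube.png

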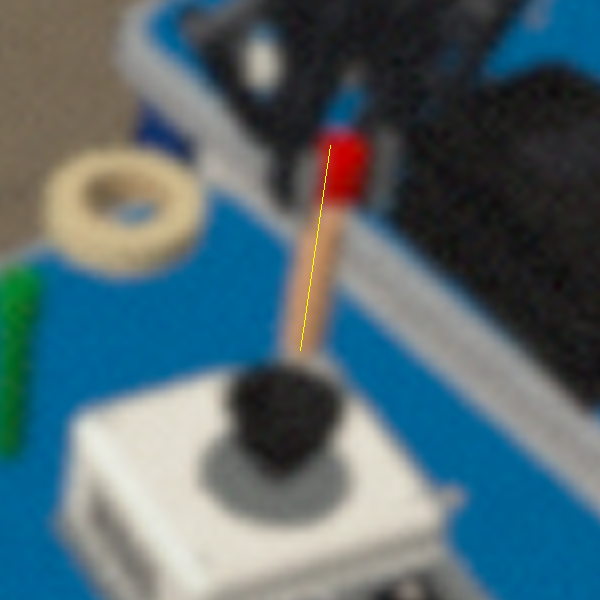

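The tube hangs just above and in front of the cup, its bottom at about (303,352). The cap at (347,140) is slightly right of the vertical line, a lean of about 0.04 rad. I correct that and align.

```bash
python3 -m jog '[[[6,-1,0,-0.02,0,0,0],[6,0,0,-0.02,0,0,0],[0,0,0,0,0,0,0],[0,0,0,0,0,0,0]]]'
python3 - <<'E'
from h import *
import cv2
o=bot.observe();p=np.array(o["position"]);r=Ro.from_euler("xyz",o["tool_rot"])
print("tool-frame of world down mm:",r.inv().apply([0,0,-1]).round(3))
f=bot.grab_frame("scene");K,R,t=f["intrinsics"],f["R"],f["t"]
px=lambda X:(lambda p:p[:2]/p[2])(K@(R@np.array(X)+t))
print([(np.round(d["xyz"],4).tolist(),round(d["conf"],2)) for d in bot.spot_point("sample",f)[:2]])
im=cv2.resize(f["img"][:,:,::-1],None,fx=8,fy=8,interpolation=cv2.INTER_CUBIC)
A=[((px([.507,-.205,z])+.5)*8).astype(int) for z in(.1,p[2]-.042)]
cv2.line(im,tuple(map(int,A[0])),tuple(map(int,A[1])),(0,255,255),1)
u,v=A[0];cv2.imwrite("pics/tube2.png",im[v-450:v+150,u-300:u+300])
E
```

```text
clock: 8.7
position: [0.5085, -0.2032, 0.2918]
tool_rot: [3.102, 0.0, -0.245]
force: [-0.0, 0.3, -0.2]
grip_width: 0.021
finger_force: 39.4
tool-frame of world down mm: [ 0.    -0.04   0.999]
[([0.5678, -0.0698, -0.002], 0.62), ([0.6354, -0.1691, -0.0005], 0.6)]
```

View pics/tube2.png

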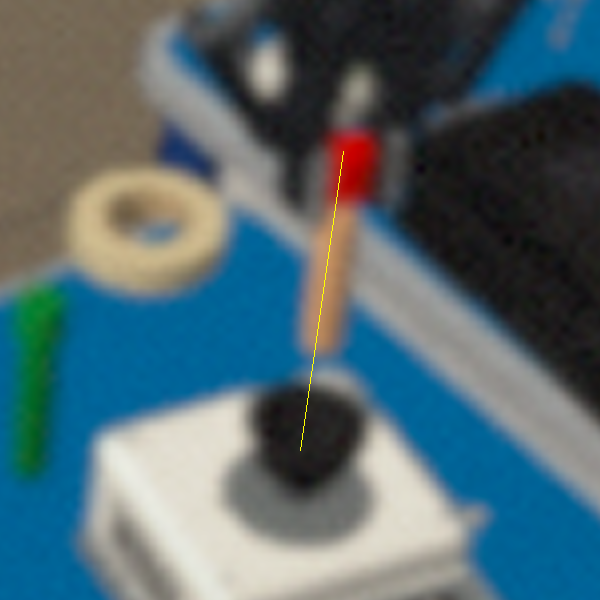

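The tube now stands parallel to the cup's vertical, about 1 px (2.5 mm) right of it at (322,350), well inside the funnel. I lower it with a small sideways correction.

```bash
python3 -m jog '[[[0,-2,15,0,0,0,0],[0,-1,15,0,0,0,0],[0,0,8,0,0,0,0],[0,0,6,0,0,0,0],[0,0,0,0,0,0,0]]]'
python3 -m jog '[[[0,0,5,0,0,0,0],[0,0,0,0,0,0,0]]]'
```

```text
clock: 9.3
position: [0.5083, -0.2026, 0.2474]
tool_rot: [3.102, 0.001, -0.246]
force: [0.3, 0.9, -0.5]
grip_width: 0.0211
finger_force: 39.4
clock: 9.5
position: [0.5084, -0.2028, 0.2427]
tool_rot: [3.102, 0.0, -0.246]
force: [-0.2, 0.4, -0.2]
grip_width: 0.0208
finger_force: 39.4
```

Next, down slowly to find the contact.

```bash
python3 -m jog '[[[0,0,2,0,0,0,0],[0,0,2,0,0,0,0],[0,0,0,0,0,0,0]]]'
python3 -m jog '[[[0,0,2,0,0,0,0],[0,0,0,0,0,0,0],[0,0,0,0,0,0,0]]]'
python3 -m jog '[[[0,0,2,0,0,0,0],[0,0,0,0,0,0,0],[0,0,0,0,0,0,0]]]'
```

```text
clock: 9.8
position: [0.5084, -0.2028, 0.2387]
tool_rot: [3.102, 0.0, -0.246]
force: [0.3, 0.1, -0.9]
grip_width: 0.0211
finger_force: 39.4
clock: 10.1
position: [0.5085, -0.2029, 0.2368]
tool_rot: [3.102, -0.0, -0.246]
force: [0.6, 1.0, -0.6]
grip_width: 0.0211
finger_force: 39.4
clock: 10.4
position: [0.5085, -0.203, 0.2349]
tool_rot: [3.102, -0.0, -0.246]
force: [-0.7, 0.2, 2.4]
grip_width: 0.0214
finger_force: 39.5
```

```bash
python3 -m jog '[[[0,0,1,0,0,0,0],[0,0,1,0,0,0,0],[0,0,0,0,0,0,0],[0,0,0,0,0,0,0]]]'
python3 -m jog '[[[0,0,1,0,0,0,0],[0,0,0,0,0,0,0],[0,0,0,0,0,0,0]]]'
```

```text
clock: 10.8
position: [0.5084, -0.2031, 0.2329]
tool_rot: [3.102, -0.0, -0.246]
force: [-0.2, 1.5, 3.8]
grip_width: 0.0211
finger_force: 39.8
clock: 11.1
position: [0.5084, -0.2031, 0.2318]
tool_rot: [3.102, -0.0, -0.246]
force: [0.3, 1.0, 4.5]
grip_width: 0.021
finger_force: 39.9
```

The force follows the cup's spring (0.7 N/mm), so the cup is about 3.7 to 4.5 mm down. One more mm, then hold.

```bash
python3 -m jog '[[[0,0,1,0,0,0,0],[0,0,0,0,0,0,0],[0,0,0,0,0,0,0],[0,0,0,0,0,0,0],[0,0,0,0,0,0,0]]]'
for i in 1 2 3 4 5 6 7 8; do python3 -m jog '[[[0,0,0,0,0,0,0],[0,0,0,0,0,0,0],[0,0,0,0,0,0,0],[0,0,0,0,0,0,0],[0,0,0,0,0,0,0]]]' | egrep 'clock|posi|^force'; done
python3 - <<'E'
from h import *
import cv2
f=bot.grab_frame("scene");K,R,t=f["intrinsics"],f["R"],f["t"]
for n in("sample","cup_floor"):print(n,[(np.round(d["xyz"],4).tolist(),round(d["conf"],2)) for d in bot.spot_point(n,f)[:3]])
im=cv2.resize(f["img"][:,:,::-1],None,fx=6,fy=6,interpolation=cv2.INTER_CUBIC)
p=K@(R@[.45,-.205,.1]+t);u,v=(6*p[:2]/p[2]).astype(int);cv2.imwrite("pics/end.png",im[v-300:v+250,u-300:u+300])
E
```

```text
clock: 11.6
position: [0.5084, -0.2032, 0.2309]
tool_rot: [3.102, -0.0, -0.246]
force: [0.0, 1.3, 5.1]
grip_width: 0.0213
finger_force: 40.0
clock: 12.1
position: [0.5084, -0.2032, 0.2309]
force: [0.9, 0.7, 5.0]
clock: 12.6
position: [0.5084, -0.2032, 0.2309]
force: [0.7, 1.1, 4.6]
clock: 13.1
position: [0.5084, -0.2032, 0.2309]
force: [0.3, 1.8, 5.0]
clock: 13.6
position: [0.5084, -0.2031, 0.2309]
force: [-0.0, 1.9, 5.6]
clock: 14.1
position: [0.5084, -0.2031, 0.2309]
force: [0.9, 1.7, 4.9]
clock: 14.6
position: [0.5084, -0.2031, 0.2309]
force: [0.2, 1.8, 5.1]
clock: 15.1
position: [0.5084, -0.2031, 0.2309]
force: [1.1, 0.5, 5.2]
clock: 15.6
position: [0.5084, -0.2031, 0.2309]
force: [0.1, 1.8, 6.5]
sample [([0.5049, -0.2016, 0.0901], 0.67), ([0.5819, 0.06, 0.0048], 0.66), ([0.5682, -0.0705, 0.0007], 0.61)]
cup_floor [([0.5056, -0.2038, 0.0888], 0.65)]
```

View pics/end.png

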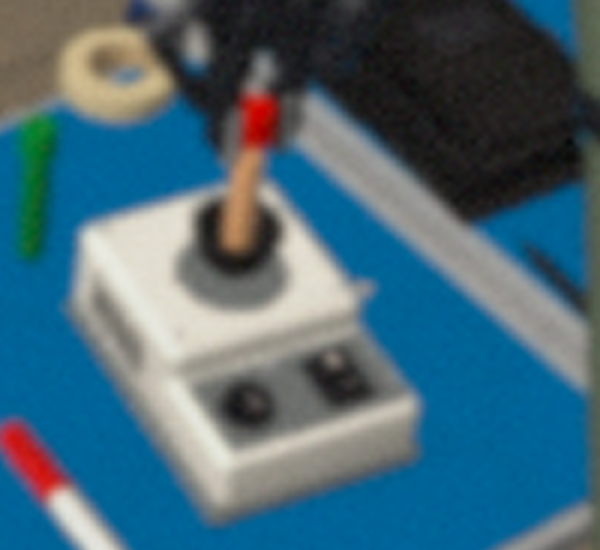

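The tube stands upright in the cup at (238,245), the cup is visibly lowered, the rocker at (338,375) lies level, and the neighbouring things are in place. It has held for over 4 s at about 5 N, so I hand in.

```bash
python3 -c "
from workcell import bot
print(bot.job_done())"
```

```text
the job is handed in; nothing more can be done
None
```

I switched the mixer on, stood the sample tube in the cup and held it pressed about 5 mm down (estimated from the ~5 N push) for over 4 s. I handed in at about 16 s with the tube still gripped; no verdict came back.

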